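Slide a loaded drive sled over the gap into the drive tower

ROBOT

A 6-joint arm with a two-finger parallel gripper is mounted at the origin on the work surface. World frame = base frame: x ahead of the robot, y to its left, z up, the work surface at z = 0. Lengths are in m, angles in rad, forces in N, time in s.
With the tool pointing down it reaches from about 0.35 to 0.95 m from the base axis. Payload 17.4 kg.
Tool frame: the origin (TCP) lies midway between the tips of the shut fingers; the grasp point (between the pads) lies 19 mm behind it; z points along the fingers, y is the line along which they close (so a half turn about z gives the same grasp; the last joint's range is limited). The gripper opens to 93 mm and grips with 3 to 60 N. Pads are 15 mm wide; open, the fingers measure 128 mm over their backs; the gripper's body (75 mm by 188 mm) begins 65 mm behind the grasp point.
Start: joints at [1.116, 0.116, 1.442, -0, 1.584, -0.038], TCP at [0.273, 0.617, 0.219] pointing down, gripper open.
Joint ranges: [-2.83, 2.83], [-0.83, 2.19], [0.07, 2.5], [-1.14, 4.28], [0.01, 3], [-2.97, 2.97]. Speed limits (rad/s): [1.89, 1.89, 2.22, 3.14, 3.14, 3.14].

INTERFACE

Orientations are given as a 3x3 rotation matrix whose columns are the frame's x, y, z axes.
In Python, from workcell import * gives the robot as it stands.
- The arm moves only by the shell command python3 -m crank 'ROWS' [FORCE]. ROWS is JSON, a list of rows, each an object of numbers: "dx", "dy", "dz": the shift along the tool's x, y, z in mm; "rx", "ry", "rz": the turn, a rotation vector about the tool's x, y, z in degrees; "hand": the opening in per cent of the stroke, from 0 (shut) to 100 (fully open). A call has 1 to 20 rows; each row shifts and turns the commanded pose from where the row before left it, along the tool's axes as they then stand; what a row does not reach is not made up. A row lasts 1/8 s, in which the tool goes at most 62.5 mm and 10.7 degrees, less where a joint would pass 70% of its speed; a pose out of reach is approached as far as the arm can. A call with a gripper value outside its range is refused whole. The fingers move at their own pace and stop on an object; FORCE is the grip in N (left out, the last holds). Time passes only in rows, so rows that do not move let the fingers close. It gives the time, the measured TCP pose, the force, the opening and the grip force at its end, in the units of the state.
- get_obs(): the state, without advancing time (a new reading comes with each control period).
- grab_frame(name): name is "scene" or "top"; returns a dict with "color" (420x560x3 uint8, blue, green, red), "K" (3x3 intrinsics, pixels), "D" ([k1, k2, p1, p2, k3] as OpenCV has them; the pictures are not rectified), "view" (4x4, takes a point from world to camera coordinates). Camera axes: x right, y down, z forward; pixel columns grow to the right and rows downward; lengths in m; the calibration is good to about 2 mm. A picture is of the moment at which its call begins. There is no depth.
- job_done(): hands the job in; it is judged then, once.
The state is a dict: "t": time; "joint_pos": joint angles; "joint_velocities": joint speeds; "joint_efforts": joint torques, N m; "ee_pos": TCP position; "tool_rot": TCP orientation; "ft_force": force on the tool from outside, world axes, zero at the start; "torque": the same for the moment, N m; "gripper_width": finger opening in m; "grip_force": force on a finger pad.
Only numpy, scipy, OpenCV 4.12 (cv2) and the standard library are available. Lean on these libraries where they do the work, as an engineer would, in place of code of your own. Each camera call takes 0.05 s, during which the arm holds its last target. There are 200 camera calls.

TASK

Slide the loaded drive sled along the upper bamboo board, straight across the open gap and into the empty upper bay of the charcoal drive tower, until its drive is pushed fully onto the plug at the back of the bay and stops firmly. Keep it sliding level on its supports all the way: do not lift it and do not let either end sag into the gap, push gently without ramming or jamming it, and leave the other things on the shelf where they are.

Things in the scene. Friction and masses are not known exactly. Their poses are not given: they have to be found in the camera images.
- shelf: Bamboo wall shelf, two staggered boards, fixed. Origin: at desk level below the free end of the upper board. +x along the board to the gap and the tower, +y to the wall panel, +z up. Upper board (20 mm thick): x -380 to 0, y -85 to +300 mm, top 135 mm above the origin; then the open gap. The lower board (x 85 to 400 mm, top 79 mm above the origin) carries the tower.
- shelf_edge (a point): Point on the top face of the upper board at its free end, at y = 0 of the shelf; axes as the shelf. The gap starts here and is 92 to 102 mm wide up to the tower's front face, which is not quite parallel to the board's end.
- tower: Charcoal plastic drive tower, fixed, 215 mm deep, 140 wide, 100 high, two bays one above the other. Origin: underside, middle of the front face; +x runs into the bays, +z up. The lower bay is filled: its sled's plate and ledge stand out 48 mm, reaching 49 mm above the origin. The upper bay is empty: 110 mm wide, 38 mm high, its floor 56 mm above the origin.
- bay_mouth (a point): Middle of the upper bay's mouth, in the plane of the tower's front face, at the height of the flat bay floor (level with the upper board's top or up to 1 mm lower); axes as the tower (+x into the bay). The mouth flares to 120 mm width over its first 8 mm; the floor's front 12 mm is a ramp, 4 mm lower at the mouth.
- connector (a joint): Travel in m of the plug that floats on the backplane deep in the upper bay: 0 free, 0.006 with the drive fully home. The backplane is adjustable and hidden: its plug starts 128 to 146 mm inside the mouth. The plug gives way under about 7 N and does not spring back; after 6 mm the sled's nose meets two rigid stop posts. That firm stop is home.
- sled: Light grey plastic drive sled with a silver hard drive, 0.55 to 0.85 kg, loose on the upper board. Origin: middle of its underside; +x to the nose (leading end), +z up. 200 mm long (x -100 to +100); from x = -52 to the nose 106 mm wide, up to 31 mm high. Friction on board and bay floor about 0.3. Its centre of mass is about 16 mm ahead of the origin.
- sled_nose (a point): Middle of the sled's leading edge, at its underside; axes as the sled. With the nose out over the gap and not yet on the bay floor, the sled tips nose down unless its ledge is pressed down with 2 to 4 N; once the tail has left the board, pressing the ledge tips it tail down.
- sled_plate (a point): Middle of the rear face of the sled's front plate (x = -63 mm, 21 mm above the underside), where it is pushed; axes as the sled. The plate is at the trailing end, x -63 to -52 mm, 128 mm wide, 42 mm high, faced smooth black (friction 0.3). It never meets the tower: with the sled home it stands 0 to 18 mm in front of the tower's front face.
- sled_ledge (a point): Middle of the top face of the flat ledge behind the front plate (x = -81 mm of the sled, 6 mm above the underside); axes as the sled. The ledge covers x -100 to -63 mm, 128 mm wide, faced with black rubber: room for fingertips to press it down and push against the plate.
- drive_case: Blue silicone drive case, 85 x 70 x 22 mm, loose bystander on the upper board. Origin: middle of its underside.
- magnet_tray: Stainless steel magnet tray holding screws, 85 x 65 x 20 mm, loose bystander. Origin: middle of its underside.
- paperweight: Green glass paperweight, 68 mm across, 38 mm high, loose bystander. Origin: middle of its underside.
- acrylic_box: Small clear acrylic box with a hinged lid, shut, 75 x 60 x 36 mm, loose bystander. Origin: middle of its underside.

How it is judged:
By the outcome, as a careful person would: the job done as asked, in the order asked, and still so for the second after the job is handed in, with the robot touching nothing.
It also fails if it takes over 54 s, if anything falls off the work surface, if the arm or the gripper's body presses on something with over 40 N, if the wrist force passes 120 N, or if a joint passes its speed limit or range.

## Working session

There is one attempt and no reset: what is moved stays moved. The work goes in short steps, Python scripts to look and compute and a shell command to move; the robot and the scene stay as the last step left them, time stands still between calls to the robot, and variables do not carry over. Pictures are saved under pics/ and viewed, at most 10 in all, crops included, and the job is handed in when it is done.

```bash
mkdir -p pics
python3 - <<'E'
from workcell import *
import cv2,numpy as np
for n in("scene","top"):
    f=grab_frame(n);cv2.imwrite(f"pics/{n}0.png",f["color"]);np.savez(f"{n}0.npz",**{k:np.array(f[k]) for k in f})
    V=np.array(f["view"]);print(n,-V[:3,:3].T@V[:3,3]);print(V[:3,:3].round(3),f["K"],f["D"])
o=get_obs();print(o["t"],o["ee_pos"],o["tool_rot"],o["ft_force"],o["gripper_width"])
E
```

```text
scene [1.05145807 0.40861354 0.81390025]
[[-0.577  0.817  0.017]
 [ 0.628  0.456 -0.63 ]
 [-0.522 -0.353 -0.776]] [[433.51159526   0.         277.41364803]
 [  0.         433.51159526 212.78459146]
 [  0.           0.           1.        ]] [-0.0114476  0.         0.         0.         0.       ]
top [0.37495463 0.09592291 1.18931795]
[[-0.153 -0.988 -0.005]
 [-0.964  0.151 -0.219]
 [ 0.217 -0.029 -0.976]] [[509.65601142   0.         273.1688647 ]
 [  0.         509.65601142 199.60644401]
 [  0.           0.           1.        ]] [-0.19374456  0.          0.          0.          0.        ]
0.1 [0.2731878  0.61704418 0.21800538] [[-9.14395628e-01  4.04821509e-01 -4.26915018e-04]
 [ 4.04821732e-01  9.14395196e-01 -8.89290538e-04]
 [ 3.03651042e-05 -9.85987857e-04 -9.99999513e-01]] [-1.07634484  0.75329509 -0.29661758] 0.09298299208552203
```

View pics/scene0.png

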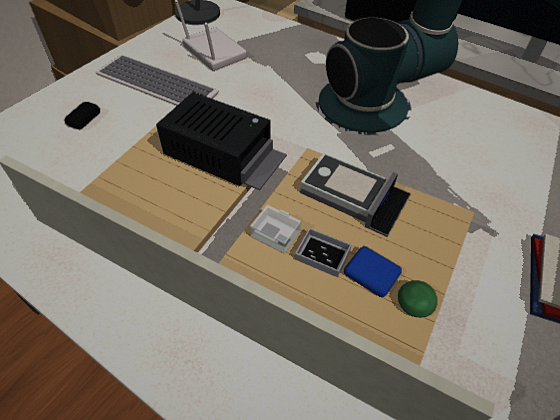

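View pics/top0.png

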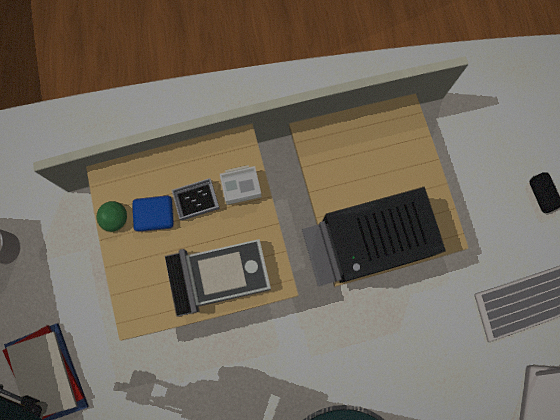

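The top view shows the sled at about (165-270, 240-315), nose to the right. The gap is at about x=290 and the tower at (325-440, 190-280). The bystanders are in a row above the sled. I'll enlarge this area to pick corners.

Run:
```python
import cv2
a=cv2.imread("pics/top0.png")[170:320,150:350];cv2.imwrite("pics/topc.png",cv2.resize(a,None,fx=4,fy=4,interpolation=cv2.INTER_CUBIC))
a=cv2.imread("pics/scene0.png")[80:250,150:420];cv2.imwrite("pics/scenec.png",cv2.resize(a,None,fx=2.96,fy=2.96,interpolation=cv2.INTER_CUBIC))
```

```text
(no output)
```

View pics/topc.png

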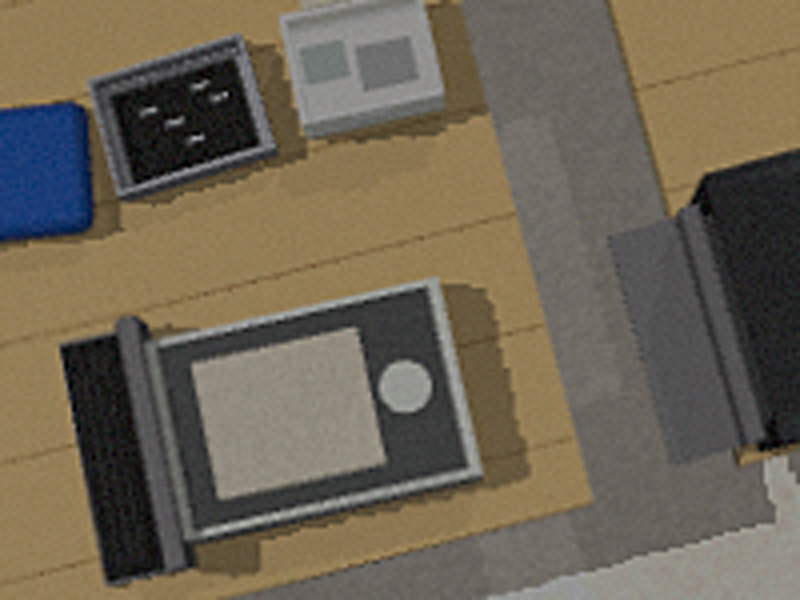

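View pics/scenec.png

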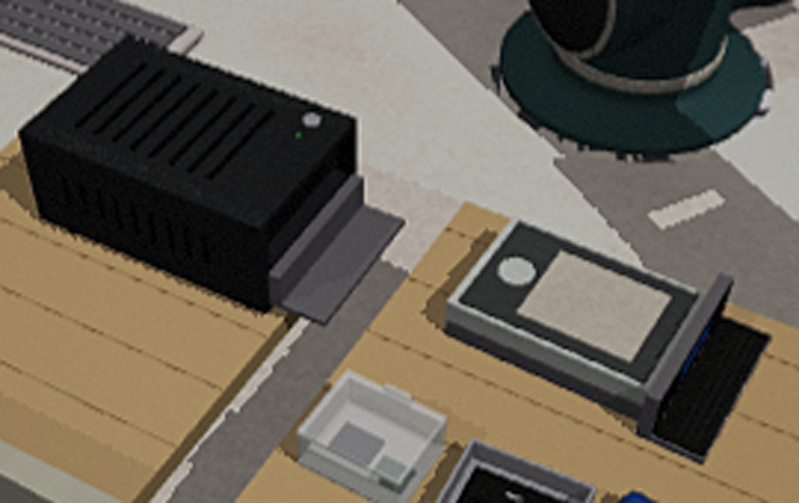

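Crop picks (4x top): board corner at (592,500). Sled rim nose corners at (437,280) and (481,472), ledge rear corners at (60,345) and (108,583). Tower front top corners at about (703,175) and (762,450). In the scene crop the tower top corners are (355,120), (262,225), (130,40) and (22,130).

```bash
cat > h.py <<'E'
import cv2,numpy as np
def ray(f,uv,z):
    K,D,V=[np.array(f[k],float) for k in("K","D","view")]
    p=cv2.undistortPoints(np.array([[uv]],float),K,D)[0,0]
    R=V[:3,:3];c=-R.T@V[:3,3];d=R.T@np.array([p[0],p[1],1])
    return c+d*(z-c[2])/d[2]
E
python3 - <<'E'
from h import *
T=np.load("top0.npz");S=np.load("scene0.npz")
t=lambda u,v,z:ray(T,(150+u/4-.375,170+v/4-.375),z)
s=lambda u,v,z:ray(S,(150+u/2.96-.33,80+v/2.96-.33),z)
for n,p in dict(bc=t(592,500,.135),be2=t(465,10,.135),bcS=s(467,203,.135),
 noseL=t(437,280,.166),noseR=t(481,472,.166),ledL=t(60,345,.141),ledR=t(108,583,.141),
 noseRS=s(515,220,.166),noseLS=s(445,308,.166),ledRS=s(770,335,.141),ledLS=s(705,462,.141),plRS=s(727,276,.177),
 twL=t(703,175,.179),twR=t(762,450,.179),twRS=s(355,120,.179),twLS=s(262,225,.179),twbR=s(130,40,.179),twbL=s(22,130,.179),
 lowL=t(610,240,.128-.036),lowR=t(670,463,.128-.036),lowLS=s(325,322,.092),lowRS=s(404,220,.092)).items(): print(n,p.round(4))
E
```

```text
bc [0.4049 0.0456 0.135 ]
be2 [0.672  0.0707 0.135 ]
bcS [0.3979 0.0455 0.135 ]
noseL [0.5253 0.1068 0.166 ]
noseR [0.4263 0.0995 0.166 ]
ledL [0.5247 0.3064 0.141 ]
ledR [0.3995 0.2966 0.141 ]
noseRS [0.4223 0.1004 0.166 ]
noseLS [0.5261 0.1072 0.166 ]
ledRS [0.3918 0.2959 0.141 ]
ledLS [0.5201 0.3078 0.141 ]
plRS [0.3937 0.2544 0.177 ]
twL [ 0.5555 -0.0342  0.179 ]
twR [ 0.4145 -0.0393  0.179 ]
twRS [ 0.4124 -0.0516  0.179 ]
twLS [ 0.5462 -0.0365  0.179 ]
twbR [ 0.4388 -0.2597  0.179 ]
twbL [ 0.5721 -0.2488  0.179 ]
lowL [0.5434 0.0111 0.092 ]
lowR [ 0.419  -0.0009  0.092 ]
lowLS [0.5319 0.0071 0.092 ]
lowRS [ 0.4041 -0.008   0.092 ]
```

```bash
python3 -m crank '[{"rz":10.25,"hand":75},{"rz":10.25,"hand":75},{"rz":10.25,"hand":75},{"rz":10.25,"hand":75},{"rz":10.25,"hand":75},{"rz":10.25,"hand":75},{"dx":-38,"dy":18,"dz":2,"hand":75},{"dx":-38,"dy":18,"dz":2,"hand":75},{"dx":-38,"dy":18,"dz":2,"hand":75},{"dx":-38,"dy":18,"dz":2,"hand":75},{"dx":-38,"dy":18,"dz":2,"hand":75},{"dx":-38,"dy":18,"dz":2,"hand":75},{"dx":-38,"dy":18,"dz":2,"hand":75},{"dx":-38,"dy":17,"dz":2,"hand":75},{"dx":-38,"dy":17,"dz":2,"hand":75},{"hand":75},{"hand":75}]'
python3 - <<'E'
from workcell import *
import numpy as np
np.set_printoptions(precision=4,suppress=True)
o=get_obs();print(o["t"],o["ee_pos"],np.array(o["tool_rot"]),o["ft_force"],o["gripper_width"])
E
```

```text
0.1 [0.2732 0.617  0.218 ] [[-0.9144  0.4048 -0.0004]
 [ 0.4048  0.9144 -0.0009]
 [ 0.     -0.001  -1.    ]] [-1.0763  0.7533 -0.2966] 0.09298299208552203schema error: expected keys dx, dy, dz, rx, ry, rz, hand
```

```bash
cat > st.py <<'E'
from workcell import *
import numpy as np
np.set_printoptions(precision=4,suppress=True)
o=get_obs();R=np.array(o["tool_rot"]);print(o["t"],np.array(o["ee_pos"]),"yaw y",np.degrees(np.arctan2(R[1,1],R[0,1])).round(2),"z",R[:,2],"F",np.array(o["ft_force"]),o["gripper_width"])
E
python3 -m crank '[{"dx":0,"dy":0,"dz":0,"rx":0,"ry":0,"rz":10.25,"hand":75},{"dx":0,"dy":0,"dz":0,"rx":0,"ry":0,"rz":10.25,"hand":75},{"dx":0,"dy":0,"dz":0,"rx":0,"ry":0,"rz":10.25,"hand":75},{"dx":0,"dy":0,"dz":0,"rx":0,"ry":0,"rz":10.25,"hand":75},{"dx":0,"dy":0,"dz":0,"rx":0,"ry":0,"rz":10.25,"hand":75},{"dx":0,"dy":0,"dz":0,"rx":0,"ry":0,"rz":10.25,"hand":75},{"dx":-38,"dy":18,"dz":2,"rx":0,"ry":0,"rz":0,"hand":75},{"dx":-38,"dy":18,"dz":2,"rx":0,"ry":0,"rz":0,"hand":75},{"dx":-38,"dy":18,"dz":2,"rx":0,"ry":0,"rz":0,"hand":75},{"dx":-38,"dy":18,"dz":2,"rx":0,"ry":0,"rz":0,"hand":75},{"dx":-38,"dy":18,"dz":2,"rx":0,"ry":0,"rz":0,"hand":75},{"dx":-38,"dy":18,"dz":2,"rx":0,"ry":0,"rz":0,"hand":75},{"dx":-38,"dy":18,"dz":2,"rx":0,"ry":0,"rz":0,"hand":75},{"dx":-38,"dy":17,"dz":2,"rx":0,"ry":0,"rz":0,"hand":75},{"dx":-38,"dy":17,"dz":2,"rx":0,"ry":0,"rz":0,"hand":75},{"dx":0,"dy":0,"dz":0,"rx":0,"ry":0,"rz":0,"hand":75},{"dx":0,"dy":0,"dz":0,"rx":0,"ry":0,"rz":0,"hand":75}]'; python3 st.py
```

```text
t: 2.22
ee_pos: [0.4601, 0.2894, 0.2005]
tool_rot: [[-0.08, 0.997, -0.0], [0.997, 0.08, 0.0], [0.0, -0.0, -1.0]]
ft_force: [-0.3, 0.6, 0.4]
gripper_width: 0.0698
grip_force: 0.0
2.225 [0.4601 0.2894 0.2005] yaw y 4.6 z [-0.0003  0.0001 -1.    ] F [-0.3497  0.6203  0.3981] 0.06984436390056892
```

```bash
python3 -m crank '[{"dx":-4,"dy":0,"dz":20,"rx":0,"ry":0,"rz":0,"hand":75},{"dx":0,"dy":0,"dz":20,"rx":0,"ry":0,"rz":0,"hand":75},{"dx":0,"dy":0,"dz":8,"rx":0,"ry":0,"rz":0,"hand":75},{"dx":0,"dy":0,"dz":0,"rx":0,"ry":0,"rz":0,"hand":75}]'
python3 - <<'E'
from workcell import *
import cv2,numpy as np
for n in("scene","top"):
    f=grab_frame(n);np.savez(f"{n}1.npz",**{k:np.array(f[k]) for k in f})
    a=f["color"];a=a[100:240,260:430] if n=="scene" else a[200:350,130:330]
    cv2.imwrite(f"pics/{n}1.png",a)
a,b=[cv2.resize(cv2.imread(f"pics/{n}1.png"),(400,int(400*r)),interpolation=cv2.INTER_CUBIC) for n,r in(("scene",140/170),("top",.75))]
h=max(len(a),len(b));cv2.imwrite("pics/p1.png",cv2.hconcat([cv2.copyMakeBorder(i,0,h-len(i),0,0,cv2.BORDER_CONSTANT) for i in(a,b)]))
E
python3 st.py
```

```text
t: 2.72
ee_pos: [0.4602, 0.2853, 0.1517]
tool_rot: [[-0.081, 0.997, -0.001], [0.997, 0.081, -0.001], [-0.001, -0.001, -1.0]]
ft_force: [-0.2, -0.2, -0.0]
gripper_width: 0.07
grip_force: 0.0
2.825 [0.4607 0.2854 0.153 ] yaw y 4.63 z [ 0.0004  0.0002 -1.    ] F [ 0.1088 -0.0848  0.7785] 0.06971259909770473
```

View pics/p1.png

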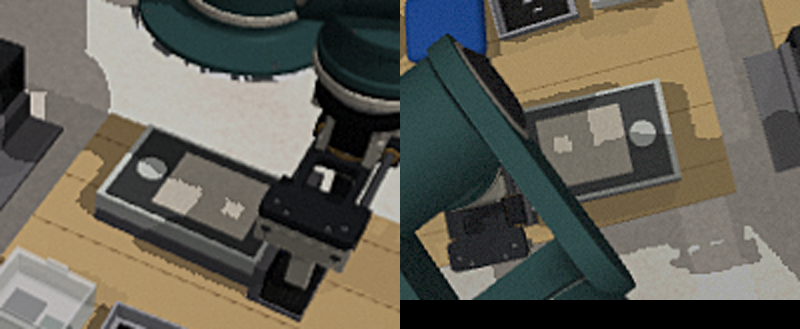

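The scene view shows the fingers straddling the middle of the ledge behind the plate, and the nose is visible in the top view. Now I'll feel down to the ledge.

```bash
python3 -m crank '[{"dx":0,"dy":0,"dz":7,"rx":0,"ry":0,"rz":0,"hand":75},{"dx":0,"dy":0,"dz":1.5,"rx":0,"ry":0,"rz":0,"hand":75},{"dx":0,"dy":0,"dz":1,"rx":0,"ry":0,"rz":0,"hand":75},{"dx":0,"dy":0,"dz":0,"rx":0,"ry":0,"rz":0,"hand":75}]'|grep -E "ee_pos|ft"; python3 -m crank '[{"dx":0,"dy":0,"dz":1,"rx":0,"ry":0,"rz":0,"hand":75},{"dx":0,"dy":0,"dz":0,"rx":0,"ry":0,"rz":0,"hand":75}]'|grep -E "ee_pos|ft"
```

```text
ee_pos: [0.461, 0.2855, 0.1457]
ft_force: [-5.8, -3.1, 22.9]
ee_pos: [0.4612, 0.2856, 0.1456]
ft_force: [-8.7, -6.0, 31.3]
```

```bash
python3 -m crank '[{"dx":0,"dy":0,"dz":-2,"rx":0,"ry":0,"rz":0,"hand":75},{"dx":0,"dy":0,"dz":0,"rx":0,"ry":0,"rz":0,"hand":75}]'|grep -E "ee_pos|ft"; python3 -m crank '[{"dx":0,"dy":0,"dz":-1,"rx":0,"ry":0,"rz":0,"hand":75},{"dx":0,"dy":0,"dz":0,"rx":0,"ry":0,"rz":0,"hand":75}]'|grep -E "ee_pos|ft"
python3 - <<'E'
from workcell import *
import cv2,numpy as np
f=grab_frame("scene");np.savez("scene2.npz",**{k:np.array(f[k]) for k in f})
cv2.imwrite("pics/p2.png",cv2.resize(f["color"][100:240,260:430],None,fx=4,fy=4,interpolation=cv2.INTER_CUBIC))
E
```

```text
ee_pos: [0.4611, 0.2855, 0.1457]
ft_force: [-2.3, -0.1, 14.0]
ee_pos: [0.4609, 0.2854, 0.1458]
ft_force: [1.6, 0.8, 7.7]
```

View pics/p2.png

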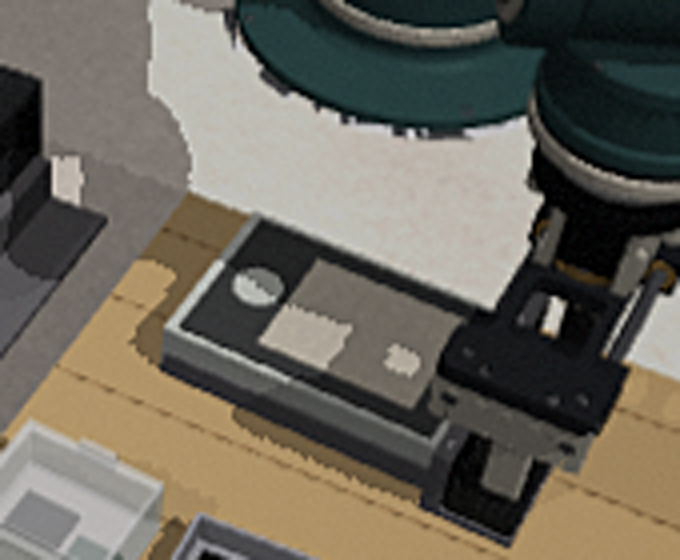

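The fingertip is resting on the ledge. Contact at z 0.1457 means the board top is about 4.5 mm above nominal. That also accounts for the disagreement between the two views, so I'll recompute with it.

Run:
```python
from h import *
T=np.load("top0.npz");S=np.load("scene0.npz");d=.0045
t=lambda u,v,z:ray(T,(150+u/4-.375,170+v/4-.375),z+d)[:2]
s=lambda u,v,z:ray(S,(150+u/2.96-.33,80+v/2.96-.33),z+d)[:2]
P=dict(bc=(t(592,500,.135),s(467,203,.135)),be=(t(465,10,.135),),
 noseL=(t(437,280,.166),s(445,308,.166)),noseR=(t(481,472,.166),s(515,220,.166)),ledL=(t(60,345,.141),s(705,462,.141)),ledR=(t(108,583,.141),s(770,335,.141)),
 twL=(t(703,175,.179),s(262,225,.179)),twR=(t(762,450,.179),s(355,120,.179)),twbR=(s(130,40,.179),),twbL=(s(22,130,.179),),
 lowL=(t(610,240,.092),s(325,322,.092)),lowR=(t(670,463,.092),s(404,220,.092)))
M={k:np.mean(v,0) for k,v in P.items()}
for k in P: print(k,*[p.round(4) for p in P[k]])
ang=lambda v:np.degrees(np.arctan2(v[0],-v[1])).round(2)
print("sled nose",(M["noseL"]+M["noseR"])/2,"led",(M["ledL"]+M["ledR"])/2,ang((M["noseL"]+M["noseR"]-M["ledL"]-M["ledR"])))
print("tower front",(P["twL"][1]+P["twR"][1])/2,(M["twL"]+M["twR"])/2,"low",(M["lowL"]+M["lowR"])/2,"ang",ang(M["twbL"]+M["twbR"]-P["twL"][1]-P["twR"][1]))
```

```text
bc [0.4048 0.0458] [0.4022 0.0479]
be [0.6707 0.0708]
noseL [0.5246 0.1067] [0.5297 0.1093]
noseR [0.4261 0.0995] [0.4266 0.1025]
ledL [0.5241 0.3055] [0.5236 0.3085]
ledR [0.3994 0.2957] [0.3962 0.2966]
twL [ 0.5547 -0.0336] [ 0.5498 -0.0334]
twR [ 0.4143 -0.0387] [ 0.4169 -0.0483]
twbR [ 0.4431 -0.255 ]
twbL [ 0.5755 -0.2441]
lowL [0.5427 0.0115] [0.5351 0.0096]
lowR [ 0.4188 -0.0005] [ 0.4081 -0.0054]
sled nose [0.47676459 0.10449007] led [0.46082259 0.30159614] 4.62
tower front [ 0.48331754 -0.04085946] [ 0.48389975 -0.03849158] low [0.47616821 0.00378929] ang 7.1
```

```bash
python3 -m crank '[{"dx":0,"dy":0,"dz":-2,"rx":0,"ry":0,"rz":0,"hand":75},{"dx":-5,"dy":0,"dz":0,"rx":0,"ry":0,"rz":0,"hand":75},{"dx":-4,"dy":0,"dz":0,"rx":0,"ry":0,"rz":0,"hand":75},{"dx":-2,"dy":0,"dz":0,"rx":0,"ry":0,"rz":0,"hand":75},{"dx":-2,"dy":0,"dz":0,"rx":0,"ry":0,"rz":0,"hand":75},{"dx":0,"dy":0,"dz":0,"rx":0,"ry":0,"rz":0,"hand":75}]'|grep -E "ee_pos|ft"; python3 -m crank '[{"dx":-3,"dy":0,"dz":0,"rx":0,"ry":0,"rz":0,"hand":75},{"dx":0,"dy":0,"dz":0,"rx":0,"ry":0,"rz":0,"hand":75}]'|grep -E "ee_pos|ft"; python3 -m crank '[{"dx":-3,"dy":0,"dz":0,"rx":0,"ry":0,"rz":0,"hand":75},{"dx":0,"dy":0,"dz":0,"rx":0,"ry":0,"rz":0,"hand":75}]'|grep -E "ee_pos|ft"
```

```text
ee_pos: [0.4617, 0.2721, 0.1471]
ft_force: [-0.3, 0.7, -0.6]
ee_pos: [0.4619, 0.2691, 0.1472]
ft_force: [-0.4, -0.5, -0.4]
ee_pos: [0.4622, 0.2661, 0.1472]
ft_force: [0.1, 0.1, -0.2]
```

```bash
python3 -m crank '[{"dx":-2,"dy":0,"dz":0,"rx":0,"ry":0,"rz":0,"hand":75},{"dx":-1,"dy":0,"dz":0,"rx":0,"ry":0,"rz":0,"hand":75}]'|grep -E "ee_pos|ft"; python3 -m crank '[{"dx":-2,"dy":0,"dz":0,"rx":0,"ry":0,"rz":0,"hand":75},{"dx":-1,"dy":0,"dz":0,"rx":0,"ry":0,"rz":0,"hand":75}]'|grep -E "ee_pos|ft"; python3 -m crank '[{"dx":-2,"dy":0,"dz":0,"rx":0,"ry":0,"rz":0,"hand":75},{"dx":-1,"dy":0,"dz":0,"rx":0,"ry":0,"rz":0,"hand":75}]'|grep -E "ee_pos|ft";python3 - <<'E'
from workcell import *
import cv2,numpy as np
f=grab_frame("scene");np.savez("scene3.npz",**{k:np.array(f[k]) for k in f})
cv2.imwrite("pics/p3.png",cv2.resize(f["color"][100:240,240:430],None,fx=4,fy=4,interpolation=cv2.INTER_CUBIC))
E
```

```text
ee_pos: [0.4624, 0.2632, 0.1472]
ft_force: [0.0, 2.0, 0.9]
ee_pos: [0.4626, 0.2602, 0.1472]
ft_force: [-0.8, 2.2, 0.2]
ee_pos: [0.4629, 0.2572, 0.1472]
ft_force: [-0.3, 2.0, 1.2]
```

View pics/p3.png

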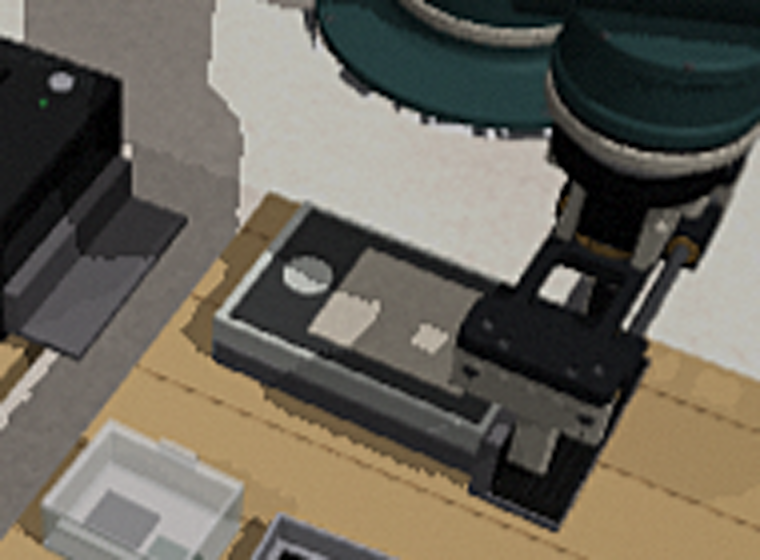

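The sled is moving smoothly under a push of about 2 N. Its nose top corners in the crop are at (308,205) and (215,318). I'll work out the line to the bay.

Run:
```python
from h import *
S=np.load("scene3.npz")
s=lambda u,v,z:ray(S,(240+u/4-.375,100+v/4-.375),z)[:2]
L,R=s(215,318,.1705),s(308,205,.1705)
print(L,R,(L+R)/2, s(272,193,.1395), "tower top R",s(122,80,.1835))
l,r=s(78,356,.106),s(186,217,.106);print("low",l,r,(l+r)/2)
n=(L+R)/2;t=np.array([.4629,.2572]);print(np.linalg.norm(n-t),np.degrees(np.arctan2((n-t)[0],-(n-t)[1])))
```

```text
[0.52700931 0.09129487] [0.42728323 0.08505791] [0.47714627 0.08817639] [0.40090964 0.04753206] tower top R [ 0.41449903 -0.04858459]
low [0.54282224 0.0145639 ] [ 4.16322111e-01 -2.28547480e-04] [0.47957217 0.00716767]
0.16962292837244697 4.817826892979124
```

```bash
python3 -m crank '[{"dx":0,"dy":0,"dz":1.5,"rx":0,"ry":0,"rz":0,"hand":75},{"dx":0,"dy":0,"dz":0.4,"rx":0,"ry":0,"rz":0,"hand":75},{"dx":0,"dy":0,"dz":0,"rx":0,"ry":0,"rz":0,"hand":75}]'|grep -E "ee_pos|ft"; python3 st.py
```

```text
ee_pos: [0.4629, 0.2572, 0.1457]
ft_force: [-1.8, -1.0, 6.3]
6.55 [0.4629 0.2572 0.1457] yaw y 4.62 z [ 0.0003 -0.0003 -1.    ] F [-1.764  -1.0029  6.3423] 0.06979209903674533
```

```bash
python3 -m crank '[{"dx":-3,"dy":-0.6,"dz":-0.1,"rx":0,"ry":0,"rz":-0.1,"hand":75},{"dx":-5,"dy":-1,"dz":0,"rx":0,"ry":0,"rz":-0.2,"hand":75},{"dx":-5,"dy":-1,"dz":0,"rx":0,"ry":0,"rz":-0.2,"hand":75},{"dx":-5,"dy":-1,"dz":0,"rx":0,"ry":0,"rz":-0.2,"hand":75},{"dx":-5,"dy":-1,"dz":0,"rx":0,"ry":0,"rz":-0.2,"hand":75},{"dx":-5,"dy":-1,"dz":0,"rx":0,"ry":0,"rz":-0.2,"hand":75},{"dx":-2,"dy":-0.4,"dz":0,"rx":0,"ry":0,"rz":-0.1,"hand":75}]'|grep -E "ee_pos|ft"; python3 st.py
```

```text
ee_pos: [0.4597, 0.2268, 0.1458]
ft_force: [-0.0, 4.5, 4.7]
7.425 [0.4597 0.2268 0.1458] yaw y 5.82 z [ 0.0007  0.0006 -1.    ] F [-0.0309  4.4538  4.7097] 0.06959214343302135
```

```bash
python3 -m crank '[{"dx":-4,"dy":-1,"dz":0,"rx":0,"ry":0,"rz":-0.1,"hand":75},{"dx":-5,"dy":-1,"dz":0,"rx":0,"ry":0,"rz":-0.15,"hand":75},{"dx":-5,"dy":-1,"dz":0,"rx":0,"ry":0,"rz":-0.15,"hand":75},{"dx":-5,"dy":-1,"dz":0,"rx":0,"ry":0,"rz":-0.15,"hand":75},{"dx":-5,"dy":-1,"dz":0,"rx":0,"ry":0,"rz":-0.15,"hand":75},{"dx":-4,"dy":-0.5,"dz":0,"rx":0,"ry":0,"rz":0,"hand":75},{"dx":-2,"dy":0,"dz":0,"rx":0,"ry":0,"rz":0,"hand":75}]'|grep -E "ee_pos|ft"; python3 st.py
python3 - <<'E'
from workcell import *
import cv2,numpy as np
I=[]
for n,(r,c) in dict(scene=(80,210),top=(190,200)).items():
    f=grab_frame(n);np.savez(f"{n}4.npz",**{k:np.array(f[k]) for k in f})
    I.append(cv2.resize(f["color"][r:r+150,c:c+160],(400,375),interpolation=cv2.INTER_CUBIC))
cv2.imwrite("pics/p4.png",cv2.hconcat(I))
E
```

```text
ee_pos: [0.4574, 0.1965, 0.1457]
ft_force: [-1.6, 4.5, 6.5]
8.3 [0.4574 0.1965 0.1457] yaw y 6.52 z [ 0.0005  0.0006 -1.    ] F [-1.5657  4.5051  6.5374] 0.06959381810338068
```

View pics/p4.png

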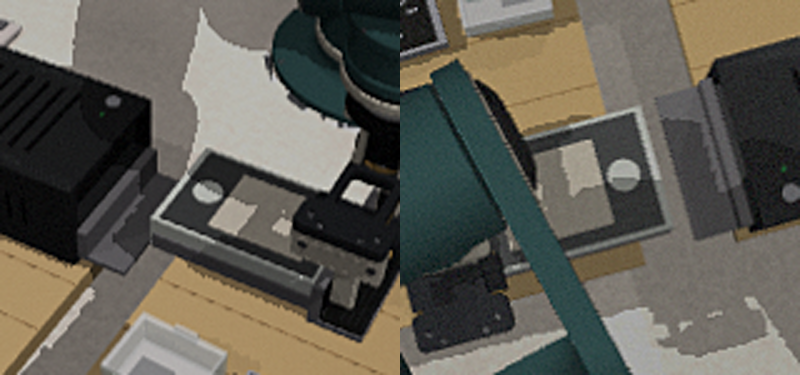

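The top half shows nose corners at (240,108) and (271,227), and the tower's lower ledge front corners at (255,97) and (293,240). In the scene half the nose corners are (152,218) and (205,150). I'll compare the centrelines.

Run:
```python
from h import *
S=np.load("scene4.npz");T=np.load("top4.npz")
s=lambda u,v,z:ray(S,(210+u/2.5-.3,80+v/2.5-.3),z)[:2]
t=lambda u,v,z:ray(T,(200+u/2.5-.3,190+v/2.5-.3),z)[:2]
for n,a,b in(("noseS",s(152,218,.1705),s(205,150,.1705)),("noseT",t(240,108,.1705),t(271,227,.1705)),("lowT",t(255,97,.106),t(293,240,.106)),("lowS",s(125,273,.106),s(180,184,.106)),("twS",s(82,193,.1835),s(151,100,.1835)),("twT",t(313,70,.1835),t(352,236,.1835))):
    print(n,a,b,(a+b)/2,np.degrees(np.arctan2(*(a-b)[::-1])),np.linalg.norm(a-b))
y=np.radians(6.52);print("pred nose",.4574+.1705*np.sin(y),.1965-.1705*np.cos(y))
```

```text
noseS [0.52604953 0.03299986] [0.42933203 0.02120215] [0.47769078 0.02710101] 6.954649955369178 0.09743439335141083
noseT [0.52671    0.03112887] [0.42821497 0.02220058] [0.47746249 0.02666473] 5.179540166271352 0.0988988573446786
lowT [0.54376625 0.0127033 ] [0.4178011  0.00094706] [0.48078367 0.00682518] 5.331934139539898 0.12651256353699109
lowS [0.54273162 0.0160741 ] [ 0.42089723 -0.0098057 ] [0.48181442 0.0031342 ] 11.992395852489754 0.1245527279421403
twS [ 0.54730631 -0.0238476 ] [ 0.41474821 -0.04847461] [ 0.48102726 -0.03616111] 10.52457632960108 0.13482633215731046
twT [ 0.54610098 -0.03109728] [ 0.41034414 -0.03871654] [ 0.47822256 -0.03490691] 3.2123166053395042 0.1359704860280182
pred nose 0.4767602799221412 0.02710274629930881
```

```bash
python3 -m crank '[{"dx":-4,"dy":0.2,"dz":-0.15,"rx":0,"ry":0,"rz":0,"hand":75},{"dx":-5,"dy":0.2,"dz":0,"rx":0,"ry":0,"rz":0,"hand":75},{"dx":-5,"dy":0.2,"dz":0,"rx":0,"ry":0,"rz":0,"hand":75},{"dx":-5,"dy":0.2,"dz":0,"rx":0,"ry":0,"rz":0,"hand":75},{"dx":-5,"dy":0.2,"dz":0,"rx":0,"ry":0,"rz":0,"hand":75},{"dx":-5,"dy":0,"dz":0,"rx":0,"ry":0,"rz":0,"hand":75},{"dx":-5,"dy":0,"dz":0,"rx":0,"ry":0,"rz":0,"hand":75},{"dx":-5,"dy":0,"dz":0,"rx":0,"ry":0,"rz":0,"hand":75},{"dx":-5,"dy":0,"dz":0,"rx":0,"ry":0,"rz":0,"hand":75},{"dx":-4,"dy":0,"dz":0,"rx":0,"ry":0,"rz":0,"hand":75}]'|grep -E "ee_pos|ft"; python3 st.py
```

```text
ee_pos: [0.4639, 0.1487, 0.1458]
ft_force: [-1.4, 2.7, 5.8]
9.65 [0.4639 0.1487 0.1458] yaw y 6.52 z [ 0.0004  0.0003 -1.    ] F [-1.3724  2.707   5.8425] 0.06946278860142624
```

```bash
python3 -m crank '[{"dx":-4,"dy":0,"dz":0,"rx":0,"ry":0,"rz":0,"hand":75},{"dx":-4,"dy":0,"dz":0,"rx":0,"ry":0,"rz":0,"hand":75},{"dx":-4,"dy":0,"dz":0,"rx":0,"ry":0,"rz":0,"hand":75},{"dx":-4,"dy":0,"dz":0,"rx":0,"ry":0,"rz":0,"hand":75},{"dx":-4,"dy":0,"dz":0,"rx":0,"ry":0,"rz":0,"hand":75}]'|grep -E "ee_pos|ft"; python3 -m crank '[{"dx":-4,"dy":0,"dz":0,"rx":0,"ry":0,"rz":0,"hand":75},{"dx":-4,"dy":0,"dz":0,"rx":0,"ry":0,"rz":0,"hand":75},{"dx":-4,"dy":0,"dz":0,"rx":0,"ry":0,"rz":0,"hand":75}]'|grep -E "ee_pos|ft";python3 -m crank '[{"dx":-4,"dy":0,"dz":0,"rx":0,"ry":0,"rz":0,"hand":75},{"dx":-4,"dy":0,"dz":0,"rx":0,"ry":0,"rz":0,"hand":75},{"dx":-4,"dy":0,"dz":0,"rx":0,"ry":0,"rz":0,"hand":75}]'|grep -E "ee_pos|ft"
```

```text
ee_pos: [0.4661, 0.1288, 0.1458]
ft_force: [-0.5, 3.3, 5.7]
ee_pos: [0.4675, 0.117, 0.1458]
ft_force: [-1.0, 3.1, 6.2]
ee_pos: [0.4689, 0.1051, 0.1458]
ft_force: [-1.7, 4.9, 5.8]
```

```bash
python3 -m crank '[{"dx":-4,"dy":0,"dz":0,"rx":0,"ry":0,"rz":0,"hand":75},{"dx":-4,"dy":0,"dz":0,"rx":0,"ry":0,"rz":0,"hand":75},{"dx":-4,"dy":0,"dz":0,"rx":0,"ry":0,"rz":0,"hand":75},{"dx":-4,"dy":0,"dz":0,"rx":0,"ry":0,"rz":0,"hand":75},{"dx":-4,"dy":0,"dz":0,"rx":0,"ry":0,"rz":0,"hand":75},{"dx":0,"dy":0,"dz":0,"rx":0,"ry":0,"rz":0,"hand":75}]'|grep -E "ee_pos|ft"
python3 - <<'E'
from workcell import *
import cv2,numpy as np
I=[]
for n,(r,c) in dict(scene=(80,190),top=(190,220)).items():
    f=grab_frame(n);np.savez(f"{n}5.npz",**{k:np.array(f[k]) for k in f})
    I.append(cv2.resize(f["color"][r:r+150,c:c+160],(400,375),interpolation=cv2.INTER_CUBIC))
cv2.imwrite("pics/p5.png",cv2.hconcat(I))
E
```

```text
ee_pos: [0.4712, 0.0848, 0.1458]
ft_force: [0.1, 2.1, 6.4]
```

View pics/p5.png

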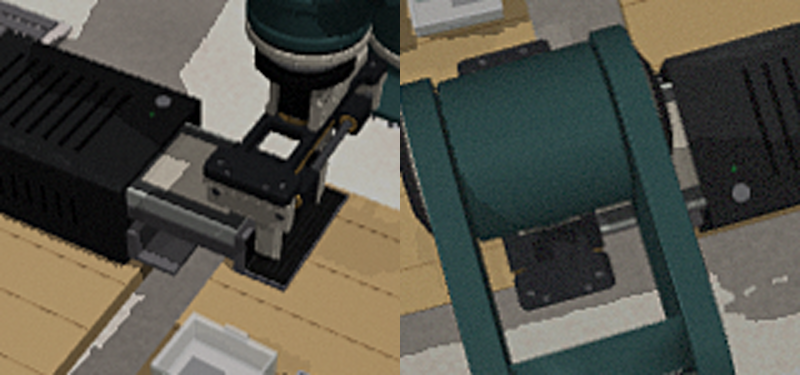

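The sled is inside the bay, level and centred, with the tail still on the board. Now I'll release the ledge, back off, raise to plate height and push on the plate only.

```bash
python3 -m crank '[{"dx":0,"dy":0,"dz":-0.8,"rx":0,"ry":0,"rz":0,"hand":75},{"dx":2,"dy":0,"dz":-1,"rx":0,"ry":0,"rz":0,"hand":75},{"dx":1,"dy":0,"dz":-4,"rx":0,"ry":0,"rz":0,"hand":75},{"dx":0,"dy":0,"dz":-4,"rx":0,"ry":0,"rz":0,"hand":75},{"dx":-3,"dy":0,"dz":0,"rx":0,"ry":0,"rz":0,"hand":75},{"dx":-4,"dy":0,"dz":0,"rx":0,"ry":0,"rz":0,"hand":75},{"dx":-4,"dy":0,"dz":0,"rx":0,"ry":0,"rz":0,"hand":75},{"dx":-4,"dy":0,"dz":0,"rx":0,"ry":0,"rz":0,"hand":75},{"dx":-4,"dy":0,"dz":0,"rx":0,"ry":0,"rz":0,"hand":75}]'|grep -E "ee_pos|ft"; python3 -m crank '[{"dx":-4,"dy":0,"dz":0,"rx":0,"ry":0,"rz":0,"hand":75},{"dx":-4,"dy":0,"dz":0,"rx":0,"ry":0,"rz":0,"hand":75},{"dx":-4,"dy":0,"dz":0,"rx":0,"ry":0,"rz":0,"hand":75},{"dx":-4,"dy":0,"dz":0,"rx":0,"ry":0,"rz":0,"hand":75},{"dx":-4,"dy":0,"dz":0,"rx":0,"ry":0,"rz":0,"hand":75}]'|grep -E "ee_pos|ft"
```

```text
ee_pos: [0.4729, 0.0691, 0.1553]
ft_force: [-0.6, 3.0, 0.9]
ee_pos: [0.4751, 0.0493, 0.1553]
ft_force: [0.4, 1.9, -0.3]
```

```bash
python3 -m crank '[{"dx":-4,"dy":0,"dz":0,"rx":0,"ry":0,"rz":0,"hand":75},{"dx":-4,"dy":0,"dz":0,"rx":0,"ry":0,"rz":0,"hand":75},{"dx":-4,"dy":0,"dz":0,"rx":0,"ry":0,"rz":0,"hand":75},{"dx":-4,"dy":0,"dz":0,"rx":0,"ry":0,"rz":0,"hand":75},{"dx":-4,"dy":0,"dz":0,"rx":0,"ry":0,"rz":0,"hand":75}]'|grep -E "ee_pos|ft"; python3 -m crank '[{"dx":-3,"dy":0,"dz":0,"rx":0,"ry":0,"rz":0,"hand":75},{"dx":-3,"dy":0,"dz":0,"rx":0,"ry":0,"rz":0,"hand":75},{"dx":-3,"dy":0,"dz":0,"rx":0,"ry":0,"rz":0,"hand":75},{"dx":-3,"dy":0,"dz":0,"rx":0,"ry":0,"rz":0,"hand":75}]'|grep -E "ee_pos|ft"
```

```text
ee_pos: [0.4774, 0.0294, 0.1553]
ft_force: [-0.3, 2.0, -1.2]
ee_pos: [0.4788, 0.0176, 0.1553]
ft_force: [0.1, 2.8, -0.6]
```

```bash
for i in 1; do python3 -m crank '[{"dx":-2,"dy":0,"dz":0,"rx":0,"ry":0,"rz":0,"hand":75},{"dx":-2,"dy":0,"dz":0,"rx":0,"ry":0,"rz":0,"hand":75},{"dx":-2,"dy":0,"dz":0,"rx":0,"ry":0,"rz":0,"hand":75},{"dx":-2,"dy":0,"dz":0,"rx":0,"ry":0,"rz":0,"hand":75},{"dx":-2,"dy":0,"dz":0,"rx":0,"ry":0,"rz":0,"hand":75}]'|grep -E "t:|ee_pos|ft"; done; python3 -m crank '[{"dx":-2,"dy":0,"dz":0,"rx":0,"ry":0,"rz":0,"hand":75},{"dx":-2,"dy":0,"dz":0,"rx":0,"ry":0,"rz":0,"hand":75}]'|grep -E "ee_pos|ft"; python3 -m crank '[{"dx":-2,"dy":0,"dz":0,"rx":0,"ry":0,"rz":0,"hand":75}]'|grep -E "ee_pos|ft"
```

```text
t: 15.38
ee_pos: [0.4799, 0.0077, 0.1553]
tool_rot: [[-0.114, 0.994, -0.0], [0.994, 0.114, -0.0], [-0.0, -0.0, -1.0]]
ft_force: [-0.3, 1.5, -0.6]
ee_pos: [0.4804, 0.0037, 0.1553]
ft_force: [-0.6, 1.8, -0.8]
ee_pos: [0.4806, 0.0018, 0.1553]
ft_force: [0.2, 0.9, -1.2]
```

```bash
python3 -m crank '[{"dx":-1.5,"dy":0,"dz":0,"rx":0,"ry":0,"rz":0,"hand":75},{"dx":-1.5,"dy":0,"dz":0,"rx":0,"ry":0,"rz":0,"hand":75},{"dx":-1.5,"dy":0,"dz":0,"rx":0,"ry":0,"rz":0,"hand":75}]'|grep -E "ee_pos|ft"; python3 -m crank '[{"dx":-1.5,"dy":0,"dz":0,"rx":0,"ry":0,"rz":0,"hand":75},{"dx":-1.5,"dy":0,"dz":0,"rx":0,"ry":0,"rz":0,"hand":75}]'|grep -E "ee_pos|ft"; python3 -m crank '[{"dx":-1.5,"dy":0,"dz":0,"rx":0,"ry":0,"rz":0,"hand":75},{"dx":-1.5,"dy":0,"dz":0,"rx":0,"ry":0,"rz":0,"hand":75}]'|grep -E "ee_pos|ft"
```

```text
ee_pos: [0.4811, -0.0027, 0.1553]
ft_force: [-0.3, 2.9, -0.4]
ee_pos: [0.4814, -0.0057, 0.1553]
ft_force: [-0.7, 1.7, 0.7]
ee_pos: [0.4818, -0.0087, 0.1553]
ft_force: [0.6, 2.3, -0.8]
```

Still free sliding, with no plug contact yet. I'll keep going in 1 mm rows.

```bash
python3 -m crank '[{"dx":-1,"dy":0,"dz":0,"rx":0,"ry":0,"rz":0,"hand":75},{"dx":-1,"dy":0,"dz":0,"rx":0,"ry":0,"rz":0,"hand":75},{"dx":-1,"dy":0,"dz":0,"rx":0,"ry":0,"rz":0,"hand":75}]'|grep -E "ee_pos|ft"; python3 -m crank '[{"dx":-1,"dy":0,"dz":0,"rx":0,"ry":0,"rz":0,"hand":75},{"dx":-1,"dy":0,"dz":0,"rx":0,"ry":0,"rz":0,"hand":75},{"dx":-1,"dy":0,"dz":0,"rx":0,"ry":0,"rz":0,"hand":75}]'|grep -E "ee_pos|ft"; python3 -m crank '[{"dx":-1,"dy":0,"dz":0,"rx":0,"ry":0,"rz":0,"hand":75},{"dx":-1,"dy":0,"dz":0,"rx":0,"ry":0,"rz":0,"hand":75}]'|grep -E "ee_pos|ft"
```

```text
ee_pos: [0.4821, -0.0111, 0.1553]
ft_force: [-1.5, 9.2, 1.4]
ee_pos: [0.4823, -0.0138, 0.1553]
ft_force: [-2.3, 9.6, 1.3]
ee_pos: [0.4826, -0.0158, 0.1553]
ft_force: [-0.5, 8.0, 0.1]
```

```bash
python3 -m crank '[{"dx":-0.7,"dy":0,"dz":0,"rx":0,"ry":0,"rz":0,"hand":75},{"dx":0,"dy":0,"dz":0,"rx":0,"ry":0,"rz":0,"hand":75}]'|grep -E "ee_pos|ft"; python3 -m crank '[{"dx":-0.7,"dy":0,"dz":0,"rx":0,"ry":0,"rz":0,"hand":75},{"dx":0,"dy":0,"dz":0,"rx":0,"ry":0,"rz":0,"hand":75}]'|grep -E "ee_pos|ft"; python3 -m crank '[{"dx":-0.6,"dy":0,"dz":0,"rx":0,"ry":0,"rz":0,"hand":75},{"dx":0,"dy":0,"dz":0,"rx":0,"ry":0,"rz":0,"hand":75}]'|grep -E "ee_pos|ft"
```

```text
ee_pos: [0.4827, -0.0166, 0.1553]
ft_force: [-2.9, 8.1, 0.8]
ee_pos: [0.4827, -0.017, 0.1553]
ft_force: [-2.5, 10.9, 1.7]
ee_pos: [0.4827, -0.017, 0.1554]
ft_force: [-4.1, 16.8, 2.6]
```

```bash
python3 -m crank '[{"dx":-0.5,"dy":0,"dz":0,"rx":0,"ry":0,"rz":0,"hand":75},{"dx":0,"dy":0,"dz":0,"rx":0,"ry":0,"rz":0,"hand":75},{"dx":0,"dy":0,"dz":0,"rx":0,"ry":0,"rz":0,"hand":75}]'|grep -E "ee_pos|ft"
python3 - <<'E'
from workcell import *
o=get_obs();print(o["torque"])
E
```

```text
ee_pos: [0.4827, -0.017, 0.1553]
ft_force: [-3.7, 21.9, 2.4]
[ 3.4242749   0.60048758 -0.23748167]
```

Firm stop: 22 N with no movement, and the load is balanced across both fingers. Backing off now.

```bash
python3 -m crank '[{"dx":2,"dy":0,"dz":0,"rx":0,"ry":0,"rz":0,"hand":75},{"dx":3,"dy":0,"dz":0,"rx":0,"ry":0,"rz":0,"hand":75},{"dx":4,"dy":0,"dz":0,"rx":0,"ry":0,"rz":0,"hand":75},{"dx":5,"dy":0,"dz":-10,"rx":0,"ry":0,"rz":0,"hand":75},{"dx":10,"dy":0,"dz":-25,"rx":0,"ry":0,"rz":0,"hand":75},{"dx":40,"dy":0,"dz":-25,"rx":0,"ry":0,"rz":0,"hand":75},{"dx":50,"dy":0,"dz":-20,"rx":0,"ry":0,"rz":0,"hand":75},{"dx":50,"dy":0,"dz":-10,"rx":0,"ry":0,"rz":0,"hand":75},{"dx":50,"dy":0,"dz":0,"rx":0,"ry":0,"rz":0,"hand":75},{"dx":0,"dy":0,"dz":0,"rx":0,"ry":0,"rz":0,"hand":75}]'|grep -E "ee_pos|ft"
python3 - <<'E'
from workcell import *
import cv2,numpy as np
I=[]
for n,(r,c) in dict(scene=(80,140),top=(170,200)).items():
    f=grab_frame(n)
    I.append(cv2.resize(f["color"][r:r+187,c:c+200],(400,374),interpolation=cv2.INTER_CUBIC))
cv2.imwrite("pics/p6.png",cv2.hconcat(I))
E
```

```text
ee_pos: [0.458, 0.1963, 0.246]
ft_force: [0.5, 0.3, 0.2]
```

View pics/p6.png

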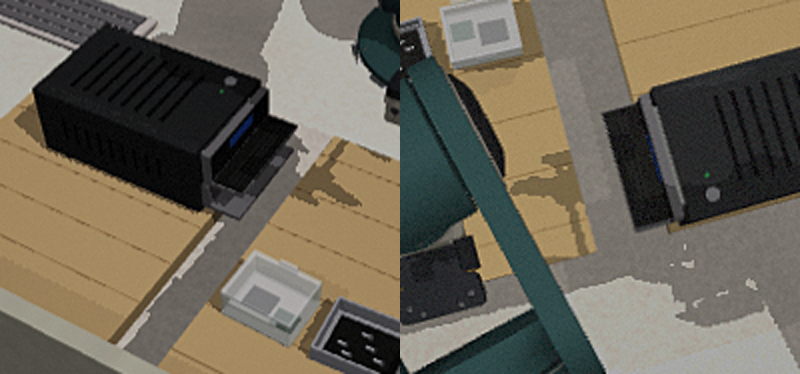

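The sled is in the upper bay, level, with its plate (about (205-270, 120-185) in the scene half) close to the tower face. The visible bystanders have not moved, and the arm is clear.

```bash
python3 -c "
from workcell import *
print(job_done())"
```

```text
the job is handed in; nothing more can be done
None
```

I slid the drive sled across the gap into the upper bay until it stopped firmly (no movement at 22 N), backed the arm clear and handed the job in; one slip was pressing the ledge with about 31 N for a moment when first touching down on the board.

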